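# Load a resin test coupon under a spring clip

## Task

Press the raised tail of the spring clip fully down with one fingertip and, while holding it down, push the little L-shaped resin coupon along its channel with the other fingertip, beneath the open jaw and fully home against the stop. Then let the clip close on the coupon and come away clear. Push the coupon only, never lift it off the channel floor, and leave the other things where they are.

Things in the scene. Friction and masses are not known exactly. Their poses are not given: they have to be found in the camera images.
- fixture: Dark steel clamp fixture, fixed to the counter. Origin on the counter right below the clip's pivot; +x is the direction in which the coupon is pushed, z up. Base plate 185 x 60 mm (x = -110 to +75 mm), its top, the channel floor, 12 mm above the counter. Two rails 29 mm apart, tops 19 mm above the counter, guide the coupon along y = 0 from x = -105 to -21 mm.
- stop (a point): Foot of the stop's face, on the channel floor: fixture x = -10 mm. The coupon is home with its front edge against it (coupon origin at x = -26, outer tab face at x = -42 mm in the fixture).
- pivot (a point): Clip pivot pin, along fixture y, at x = 0, 26 mm above the counter. Two cheeks hold it, x = -7 to +7 mm, |y| = 12 to 17 mm, tops 34 mm above the counter.
- clip (a joint): Spring clip, a steel see-saw lever. Angle in rad: 0 = shut (as found, tail sloping up), 0.39 = tail fully down at its hard limit; about 0.15 = shut on the coupon. Its spring shuts it: 0.06 N m at 0, 0.16 N m at 0.39 (6 N pressed 27 mm from the pivot). Fully down, the tail is level with its top 28 mm above the counter, and the jaw's lowest edge is 22.8 mm above it, 5.8 mm over the coupon.
- tail_end (a point): Top of the far end of the clip's tail, a flat strip 20 mm wide and 4 mm thick. With the clip shut the tail slopes up towards fixture +x at 0.39 rad and ends 64 mm from the pivot, this end about 52 mm above the counter. A fingertip may press and slide on it anywhere from 10 to 62 mm from the pivot.
- tail_middle (a point): Point on the top face of the tail, 36 mm along it from the pivot; moves with the clip.
- jaw_edge (a point): Lower front edge of the clip's jaw, a 20 mm wide steel foot on the -x side of the pivot; moves with the clip. Shut, the jaw spans fixture x = -28 to -22 mm, its underside 13.5 mm above the counter, and the coupon cannot enter however hard it is pushed. Fully open its front reaches x = -30 mm.
- coupon: Loose amber resin test coupon, 20 to 30 g, in the channel, 24 to 44 mm short of home: plate 32 (x) x 26 (y) x 5 mm with an upright tab at its -x end, 4 mm thick, 26 mm wide, 28 mm tall from the underside (top 40 mm above the counter). Origin: centre of the plate's underside, axes as the fixture's. Front edge at x = +16, outer tab face at x = -16 mm.
- coupon_tab (a point): Point on the outer (-x) face of the coupon's tab, mid width, 20 mm above its underside (32 mm above the counter). Pushing here towards fixture +x slides the coupon in.
- bone_long: Bystander: amber resin finger bone 52 mm long, 17 mm wide, 15 mm tall, lying beside the fixture. Origin under its middle, length along x.
- bone_short: Bystander: amber resin finger bone 38 mm long, 17 mm wide, 15 mm tall, lying beside the fixture. Origin under its middle, length along x.
- hip_liner: Bystander: white nylon cup-shaped hip liner, 52 mm across, 26 mm tall, near the fixture. Origin under its centre.
- sieve_cup: Bystander: clear cup, 80 mm across, 70 mm tall. Origin under its centre.
- scoop: Bystander: copper-tone scoop, bowl 52 mm across and 30 mm tall with a flat handle to 110 mm along its -x. Origin under the bowl.
- funnel_stand: Bystander, fixed: steel funnel in a wooden ring stand, 160 x 180 mm foot, 200 mm tall. Origin under the foot's centre.
There are look-alikes about, which are no part of the job. Leave any pink look-alike of the coupon alone.

How it is judged:
On the way, in this order (a step that is already met when the one before it is completed fails the run):
1. A fingertip holds the clip's tail down (joint above 0.26 rad, at least 0.5 N) while the coupon's front edge is still outside the jaw (coupon origin short of x = -40 mm in the fixture) (value of joint clip above 0.26 rad and contact force between the fingers and clip above 0.5 N and x of coupon in the frame of fixture below -0.04 m), for 0.1 s.
2. With the tail still held down by a fingertip (joint above 0.22 rad), the coupon has been pushed home, within 3 mm of the stop (value of joint clip above 0.22 rad and contact force between the fingers and clip above 0.5 N and x of coupon in the frame of fixture above -0.029 m), for 0.1 s.
At the end, for the whole second after the job is handed in: The coupon lies flat on the channel floor, its front edge within 3.5 mm of the stop, and the released clip has closed on it: the jaw presses on the coupon with more than 0.5 N (clip joint 0.08 to 0.24 rad), all at rest (x of coupon in the frame of fixture above -0.0295 m and z of coupon in the frame of fixture below 0.0145 m and angle between coupon's own z axis and vertical below 0.08 rad and value of joint clip between 0.08 and 0.24 rad and contact force between clip and coupon above 0.5 N and linear speed of coupon below 0.01 m/s); the robot touches nothing.
It fails at once if the coupon is lifted more than 6 mm off the channel floor (z of coupon in the frame of fixture above 0.018 m).
It fails at once if the coupon is tipped by more than 0.25 rad (angle between coupon's own z axis and vertical above 0.25 rad).
It fails at once if a bystander (finger bone, hip liner, sieve cup, scoop) is moved by more than 15 mm (distance of any of bone_long, bone_short, hip_liner, sieve_cup, scoop from where it was at the start of the episode above 0.015 m).
It also fails if it takes over 45 s, if anything falls off the work surface, if the arm or the gripper's body presses on something with over 40 N, if the wrist force passes 120 N, or if a joint passes its speed limit or range.

## Robot

A 6-joint arm with a two-finger parallel gripper is mounted at the origin on the work surface. World frame = base frame: x ahead of the robot, y to its left, z up, the work surface at z = 0. Lengths are in m, angles in rad, forces in N, time in s.
With the tool pointing down it reaches from about 0.275 to 0.75 m from the base axis. Payload 10.2 kg.
Tool frame: the origin (TCP) lies midway between the tips of the shut fingers; the grasp point (between the pads) lies 19 mm behind it (env.grip_depth is the distance from the TCP to the grasp point, in m); z points along the fingers, y is the direction in which the jaws open and shut (so a half turn about z gives the same grasp; the last joint's range is limited). The gripper opens to 88 mm and grips with 3 to 60 N. Pads are 18 mm wide; open, the fingers measure 123 mm over their backs; the gripper's body (75 mm by 187 mm) begins 45 mm behind the grasp point.
Start: joints at [0.92, 0.313, 1.498, -0, 1.331, -0.223], TCP at [0.218, 0.478, 0.239] pointing down, gripper open.
Joint ranges: [-2.94, 2.94], [-0.97, 2.17], [0.19, 2.56], [-1.23, 4.37], [0.02, 3.11], [-2.88, 2.88]. Speed limits (rad/s): [2.39, 2.39, 3.01, 3.14, 3.14, 3.14].

## Interface

Orientations are given as [roll, pitch, yaw] about the fixed x, y, z axes, in that order (R = Rz(yaw) Ry(pitch) Rx(roll)).
In Python, from plant import status, vision, env gives the robot as it stands.
- The arm moves only by the tool carry_out, never from a script. Its argument "commands" is a list of rows, each an object of numbers: "tx", "ty", "tz": the shift along the tool's x, y, z in mm; "wx", "wy", "wz": the turn, a rotation vector about the tool's x, y, z in degrees; "claw": the finger opening in mm, from 0 to 88.1. In form: [{"tx": .., "ty": .., "tz": .., "wx": .., "wy": .., "wz": .., "claw": ..}, ...]. A call has 1 to 8 rows; each row shifts and turns the commanded pose from where the row before left it, along the tool's axes as they then stand; what a row does not reach is not made up. A row lasts 1/8 s, in which the tool goes at most 62.5 mm and 10.7 degrees, less where a joint would pass 70% of its speed; a pose out of reach is approached as far as the arm can. A call is refused whole if a number of a shift passes 62.5 or a number of a turn 10.7, either way. A call with a gripper value outside its range is refused whole. The fingers move at their own pace and stop on an object; "squeeze" is the grip in N (left out, the last holds). Time passes only in rows, so rows that do not move let the fingers close. It gives the time, the measured TCP pose, the force and the opening at its end, in the units of the state.
- status.get_state(): the state, without advancing time (a new reading comes with each control period).
- vision.grab_frame(name): name is "side" or "top" or "wrist"; returns a dict with "image" (480x640x3 uint8, red, green, blue), "fov_y" (degrees; the focal length in pixels is half the picture's height over the tangent of half this angle, whatever the lens; pixels are square), "cx", "cy" (the principal point, pixels), "R" (3x3) and "t" (3): a world point X has camera coordinates R X + t. Camera axes: x right, y down, z forward; pixel columns grow to the right and rows downward; lengths in m; the calibration is good to about 2 mm. A picture is of the moment at which its call begins. There is no depth.
- env.job_done(): hands the job in, once; it reports no verdict.
Trained networks look in the newest picture that a camera, given by its name, has taken for a name from the list of things; names that differ only in an ending like _2 or _b are one class to them, and where a whole thing is asked for, a point or a joint stands for the part that bears it (a point fixed in the world has none). Each returns a list of dicts, best first, with "p" (0 to 1); they miss things now and then, are a little off and sometimes report something else, mostly with a low value. They report only what shows in the picture. A call takes as long as a camera call. They do not tell look-alikes from the thing itself.
- vision.spot_in(camera, target): "centre" ([column, row] in pixels, amid what is visible of it).
- vision.landmark_of(camera, target): "centre" ([column, row] in pixels: a listed point, or the origin of a listed thing).
The state is a dict: "clock": time; "joints": joint angles; "dq": joint speeds; "joint_efforts": joint torques, N m; "tcp_pos": TCP position; "tcp_rot": TCP orientation; "force": force on the tool from outside, world axes, zero at the start; "torque": the same for the moment, N m; "width": opening from 0.0 (shut) to 1.0 (fully open).
Only numpy, scipy, OpenCV 4.12 (cv2) and the standard library are available. Lean on these libraries where they do the work, as an engineer would, in place of code of your own. Each camera call takes 0.05 s, during which the arm holds its last target.

## Working session

There is one attempt and no reset: what is moved stays moved. The work goes in short steps, Python scripts to look and compute and a tool call to move; the robot and the scene stay as the last step left them, time stands still between calls to the robot, and variables do not carry over. Pictures are saved under pics/ and viewed, and the job is handed in when it is done.

Besides the shell and the picture viewer there is one more tool, called after "Call:" as a command line: name --argument value ..., lists and objects as JSON in quotes. carry_out: Moves the arm, as the interface text tells. Its arguments: {"type":"object","properties":{"commands":{"type":"array"},"squeeze":{"type":"number"}},"required":["commands"]}

```bash
ls; mkdir -p pics
python3 - <<'E'
from plant import status, vision, env
import cv2
print(status.get_state())
for n in ("side","top","wrist"):
    f=vision.grab_frame(n); cv2.imwrite(f"pics/{n}0.png",f["image"][:,:,::-1]); print(n,f["fov_y"],f["cx"],f["cy"],f["R"],f["t"])
    for t in ["fixture","coupon","clip","hip_liner","bone_long","bone_short"]:
        print(t,[(d["centre"],round(d["p"],2)) for d in vision.spot_in(n,t)][:4])
    for t in ["stop","pivot","tail_end","tail_middle","jaw_edge","coupon","coupon_tab","fixture"]:
        print("L",t,[(d["centre"],round(d["p"],2)) for d in vision.landmark_of(n,t)][:4])
E
```

```text
pics
{'clock': 0.0, 'joints': array([ 9.19603557e-01,  3.13410325e-01,  1.49841497e+00, -3.51182615e-05,
        1.33101598e+00, -2.23391971e-01]), 'dq': array([-0.00150147, -0.00168554, -0.00050449, -0.00129047, -0.00039032,
        0.001734  ]), 'joint_efforts': array([-4.40640988e-04, -4.02217555e+01, -2.52271414e+01,  6.93663326e-02,
        3.53016949e-02, -6.37725998e-05]), 'tcp_pos': array([0.21766904, 0.47747918, 0.2381897 ]), 'tcp_rot': array([-3.14036750e+00, -2.43362792e-04,  2.71380007e+00]), 'force': array([-0.05322669, -0.11199456, -0.55169596]), 'torque': array([-0.0012317 ,  0.01566471,  0.06917102]), 'width': 1.0027820709738795}
side 53.615184947142936 316.06747175157653 237.66825911610866 [[-0.8097889  -0.5865812  -0.01282325]
 [-0.4515298   0.63700553 -0.62477579]
 [ 0.37465021 -0.50014642 -0.7806989 ]] [0.47823971 0.30448493 0.78090766]
fixture [([324.4, 252.8], 0.81)]
coupon [([388.4, 210.7], 0.7), ([350.7, 230.2], 0.55), ([318.1, 248.0], 0.39)]
clip []
hip_liner [([286.0, 220.8], 0.65)]
bone_long [([358.4, 271.6], 0.74)]
bone_short [([333.9, 209.5], 0.56)]
L sto
[... 975 characters left out ...]
14.4, 244.5], 0.47)]
L tail_middle []
L jaw_edge [([315.0, 243.4], 0.59)]
L coupon [([372.0, 264.4], 0.71), ([327.3, 247.1], 0.44)]
L coupon_tab [([370.0, 251.4], 0.66), ([334.5, 249.8], 0.5), ([184.1, 194.0], 0.41)]
L fixture [([300.7, 238.4], 0.6)]
wrist 65.63581263302189 321.0190239968234 238.2428961565516 [[ 4.14967069e-01  9.09836299e-01 -4.90915632e-04]
 [ 8.64885727e-01 -3.94297957e-01  3.10647389e-01]
 [ 2.82444704e-01 -1.29333023e-01 -9.50525096e-01]] [-0.52475502 -0.04177618  0.38979994]
fixture []
coupon []
clip []
hip_liner []
bone_long []
bone_short []
L stop []
L pivot []
L tail_end []
L tail_middle [([360.0, 449.2], 0.69)]
L jaw_edge []
L coupon []
L coupon_tab []
L fixture []
```

Run:
```python
import cv2
a=cv2.imread("pics/side0.png")[150:330,220:460]; cv2.imwrite("pics/side0c.png",cv2.resize(a,(800,600),interpolation=3))
a=cv2.imread("pics/top0.png")[160:310,220:420]; cv2.imwrite("pics/top0c.png",cv2.resize(a,(800,600),interpolation=3))
```

```text
(no output)
```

View pics/side0c.png

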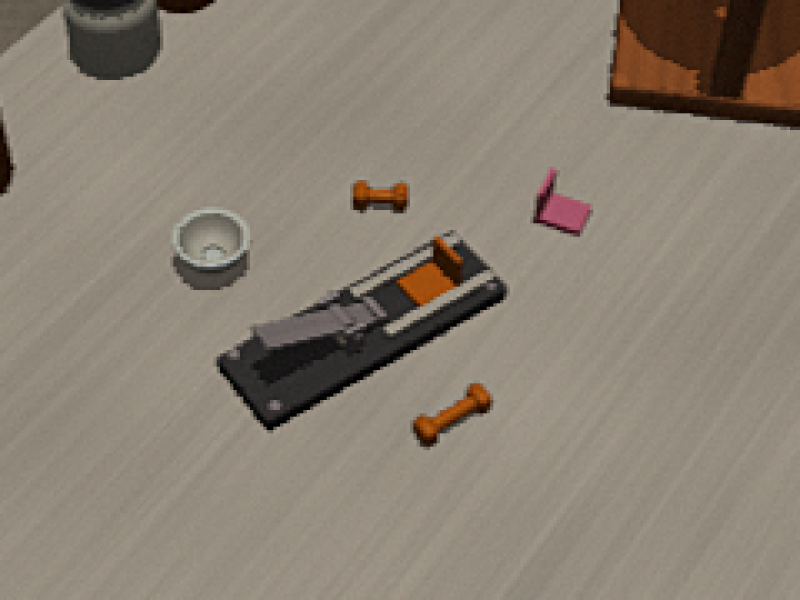

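View pics/top0c.png

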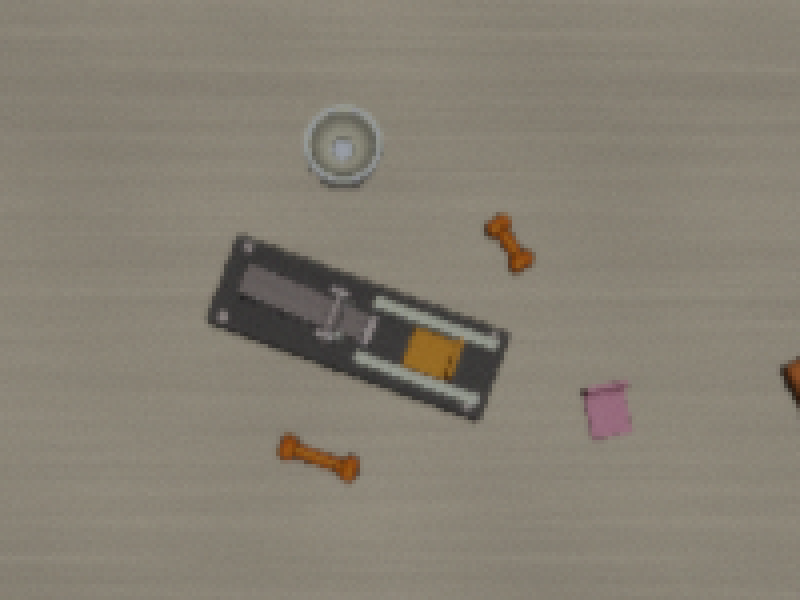

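View pics/top0.png

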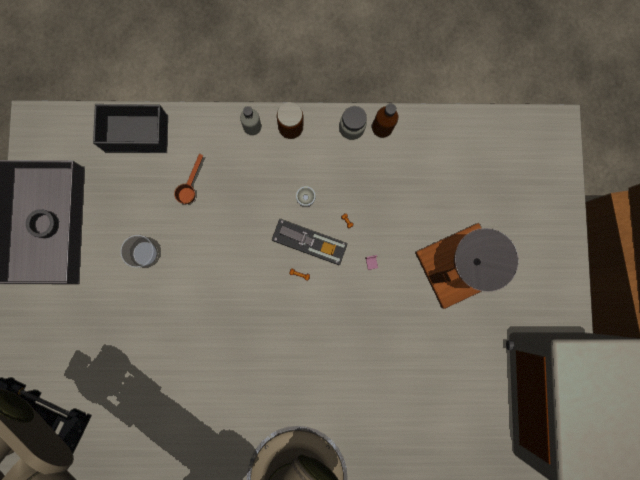

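View pics/wrist0.png

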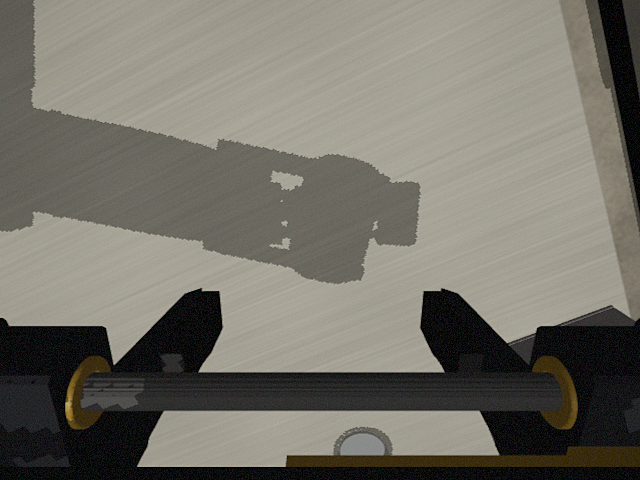

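The amber coupon sits in the channel at top (329,247) and side (349,233). The pink look-alike is off the fixture at top (372,263) and side (389,212). The amber bones at top (301,273) and (347,220) have no tab. I choose the one between the rails. Next is the pose fit.

```bash
cat > h.py <<'E'
import numpy as np, cv2
from scipy.optimize import least_squares
from plant import status, vision, env
def proj(f,X):
    X=np.atleast_2d(X); c=X@np.array(f["R"]).T+f["t"]; F=240/np.tan(np.radians(f["fov_y"]/2))
    return c[:,:2]/c[:,2:]*F+[f["cx"],f["cy"]]
def fx(p,X):
    X=np.atleast_2d(X); c,s=np.cos(p[2]),np.sin(p[2])
    return np.c_[p[0]+c*X[:,0]-s*X[:,1], p[1]+s*X[:,0]+c*X[:,1], X[:,2]]
def fit(obs,p0):  # obs: list (frame, Xfixture, px)
    def r(p): return np.concatenate([(proj(f,fx(p,X))[0]-u) for f,X,u in obs])
    return least_squares(r,p0,loss="soft_l1",f_scale=1.0)
E
python3 - <<'E'
from h import *
T=vision.grab_frame("top");S=vision.grab_frame("side")
m=1e-3
tc=lambda x,y:np.array([220+x/4,160+y/4]); sc=lambda x,y:np.array([220+x*.3,150+y*.3])
obs=[]
for X,t in [((75,-30,12),(238,235)),((75,30,12),(210,320)),((-110,30,12),(478,420)),((-110,-30,12),(508,335))]:
    obs.append((T,np.array(X)*m,tc(*t)))
for X,t in [((75,30,12),(268,425)),((75,-30,12),(222,358)),((-110,30,12),(503,287))]:
    obs.append((S,np.array(X)*m,sc(*t)))
for yaw in (1.3,):
    r=fit(obs,[0.5,0,yaw]); print(r.x,r.cost); print(r.fun.reshape(-1,2).round(1))
p=r.x
# coupon: scan tab
for n,f,pts in (("top",T,{"plate front mid":tc(407,345)}),):
    for x in (-50,-60,-66,-70): print(x,((proj(f,fx(p,np.array([[x-16,0,40],[x+16,0,17]])*m))-[220,160])*4).round())
for x in (-55,-60,-65,-70): print(x,((proj(S,fx(p,np.array([[x-16,-13,40],[x-16,13,40],[x+16,0,17]])*m))-[220,150])/.3).round())
E
```

```text
[ 0.58297749 -0.01269863  1.22696147] 4.502034591970693
[[-0.6  0.1]
 [-1.8  0.8]
 [ 0.   0.6]
 [ 0.4 -0.4]
 [-0.  -0.8]
 [-2.  -0.4]
 [ 1.7 -0.5]]
-50 [[430. 350.]
 [381. 336.]]
-60 [[446. 355.]
 [396. 342.]]
-66 [[455. 358.]
 [405. 345.]]
-70 [[461. 361.]
 [411. 347.]]
-55 [[422. 242.]
 [446. 268.]
 [392. 300.]]
-60 [[428. 239.]
 [453. 264.]
 [398. 297.]]
-65 [[434. 235.]
 [459. 261.]
 [405. 293.]]
-70 [[440. 232.]
 [465. 257.]
 [411. 290.]]
```

```bash
cat >> h.py <<'E'
P=np.array([0.58297749,-0.01269863,1.22696147])
from scipy.spatial.transform import Rotation as Ro
def delta(xf,yf,z,p=None,tilt=0):
    """needed tool shift (mm, in present tool axes) and turn to put TCP at fixture point, tool y=fixture x, z down"""
    p=P if p is None else p
    s=status.get_state(); R=Ro.from_euler("xyz",s["tcp_rot"])
    t=fx(p,np.array([[xf,yf,z]])*1e-3)[0]
    c,sn=np.cos(p[2]),np.sin(p[2]); ty=np.array([c,sn,0]); tz=np.array([0,0,-1.]); tx=np.cross(ty,tz)
    G=Ro.from_matrix(np.c_[tx,ty,tz])
    print("clock",round(s["clock"],2),"shift",(R.inv().apply(t-s["tcp_pos"])*1e3).round(1),"turn deg",np.degrees((R.inv()*G).as_rotvec()).round(2), "F",s["force"].round(2),"w",round(s["width"],3))
    d=s["tcp_pos"]-np.r_[p[:2],0]; print("tcp in fixture",(np.array([c*d[0]+sn*d[1],-sn*d[0]+c*d[1],d[2]])*1e3).round(1))
E
python3 - <<'E'
from h import *
delta(-40,0,160)
f=vision.grab_frame("wrist"); s=status.get_state(); c=-np.array(f["R"]).T@f["t"]
print("cam in tool",Ro.from_euler("xyz",s["tcp_rot"]).inv().apply(c-s["tcp_pos"]), Ro.from_euler("xyz",s["tcp_rot"]).inv().apply(np.array(f["R"])[2]))
E
```

```text
clock 2.35 shift [-539.1 -334.5   78.7] turn deg [-0.   -0.   -4.81] F [0.63 0.18 0.07] w 1.0
tcp in fixture [338.6 509.1 238.7]
cam in tool [ 8.13226146e-02 -5.38482260e-05 -1.44511193e-01] [-3.10641373e-01 -5.41404534e-04  9.50527035e-01]
```

Call:
carry_out --commands '[{"tx": -45,"ty": -28,"tz": 0},{"tx": -45,"ty": -28,"tz": 0},{"tx": -45,"ty": -28,"tz": 5},{"tx": -45,"ty": -28,"tz": 10},{"tx": -45,"ty": -28,"tz": 10},{"tx": -45,"ty": -28,"tz": 10},{"tx": -45,"ty": -28,"tz": 10},{"tx": -45,"ty": -28,"tz": 10}]'

```text
invalid input
```

```bash
python3 -c "
from h import *
delta(-40,0,160)"
```

```text
clock 2.4 shift [-539.  -334.6   78.7] turn deg [ 0.    0.   -4.81] F [ 0.36  0.07 -0.11] w 1.001
tcp in fixture [338.6 509.1 238.7]
```

Call:
carry_out --commands '[{"tx": -45,"ty": -28,"tz": 0,"wx": 0,"wy": 0,"wz": 0,"claw": 88},{"tx": -45,"ty": -28,"tz": 0,"wx": 0,"wy": 0,"wz": 0,"claw": 88},{"tx": -45,"ty": -28,"tz": 5,"wx": 0,"wy": 0,"wz": 0,"claw": 88},{"tx": -45,"ty": -28,"tz": 10,"wx": 0,"wy": 0,"wz": 0,"claw": 88},{"tx": -45,"ty": -28,"tz": 10,"wx": 0,"wy": 0,"wz": 0,"claw": 88},{"tx": -45,"ty": -28,"tz": 10,"wx": 0,"wy": 0,"wz": 0,"claw": 88},{"tx": -45,"ty": -28,"tz": 10,"wx": 0,"wy": 0,"wz": 0,"claw": 88},{"tx": -45,"ty": -28,"tz": 10,"wx": 0,"wy": 0,"wz": 0,"claw": 88}]'

```text
clock: 3.4
tcp_pos: [0.4533, 0.1229, 0.1836]
tcp_rot: [3.141, 0.001, 2.714]
force: [0.4, -0.2, 0.6]
width: 1.0
```

```bash
python3 -c "
from h import *
delta(-40,0,160)"
```

```text
clock 3.4 shift [-177.6 -109.4   23.7] turn deg [ 0.02  0.03 -4.82] F [ 0.43 -0.19  0.59] w 1.0
tcp in fixture [ 84.  167.8 183.6]
```

Call:
carry_out --commands '[{"tx": -45,"ty": -28,"tz": 6,"wx": 0,"wy": 0,"wz": 0,"claw": 88},{"tx": -45,"ty": -28,"tz": 6,"wx": 0,"wy": 0,"wz": 0,"claw": 88},{"tx": -45,"ty": -27,"tz": 6,"wx": 0,"wy": 0,"wz": 0,"claw": 88},{"tx": -43,"ty": -27,"tz": 6,"wx": 0,"wy": 0,"wz": 0,"claw": 88},{"tx": 0,"ty": 0,"tz": 0,"wx": 0,"wy": 0,"wz": -4.8,"claw": 88},{"tx": 0,"ty": 0,"tz": 0,"wx": 0,"wy": 0,"wz": 0,"claw": 88}]'

```text
clock: 4.15
tcp_pos: [0.5688, -0.0497, 0.1595]
tcp_rot: [3.142, -0.0, 2.796]
force: [0.2, 1.2, 0.9]
width: 1.0
```

Run:
```python
from h import *
delta(-40,0,160)
f=vision.grab_frame("wrist"); cv2.imwrite("pics/w1.png",f["image"][:,:,::-1])
import pickle; pickle.dump(f,open("w1.pkl","wb"))
for t in ["stop","pivot","tail_end","tail_middle","jaw_edge","coupon","coupon_tab","fixture"]:
    print("L",t,[(d["centre"],round(d["p"],2)) for d in vision.landmark_of("wrist",t)][:3])
X=np.array([[75,-30,12],[75,30,12],[-110,30,12],[-110,-30,12],[-21,14.5,19],[-105,14.5,19],[-105,-14.5,19],[-10,0,12]])*1e-3
print(proj(f,fx(P,X)).round())
delta(-40,0,160)
```

```text
clock 4.15 shift [-0.9 -0.4 -0.5] turn deg [ 0.   -0.03 -0.08] F [0.2  1.16 0.94] w 1.0
tcp in fixture [-39.6   0.9 159.5]
L stop [([356.5, 224.9], 0.92)]
L pivot [([369.3, 226.4], 0.57)]
L tail_end [([458.6, 236.9], 0.81)]
L tail_middle []
L jaw_edge [([264.1, 228.8], 0.71), ([335.9, 224.6], 0.69), ([374.3, 226.3], 0.32)]
L coupon [([288.3, 222.6], 0.8)]
L coupon_tab [([263.3, 229.1], 0.96)]
L fixture [([366.9, 216.8], 0.71)]
[[458. 257.]
 [466. 186.]
 [232. 187.]
 [237. 258.]
 [345. 208.]
 [238. 208.]
 [240. 243.]
 [358. 223.]]
clock 4.6 shift [-1.1 -0.8 -0.2] turn deg [-0.    0.01 -0.01] F [-0.16 -0.43 -0.4 ] w 0.998
tcp in fixture [-39.2   1.1 159.8]
```

View pics/w1.png

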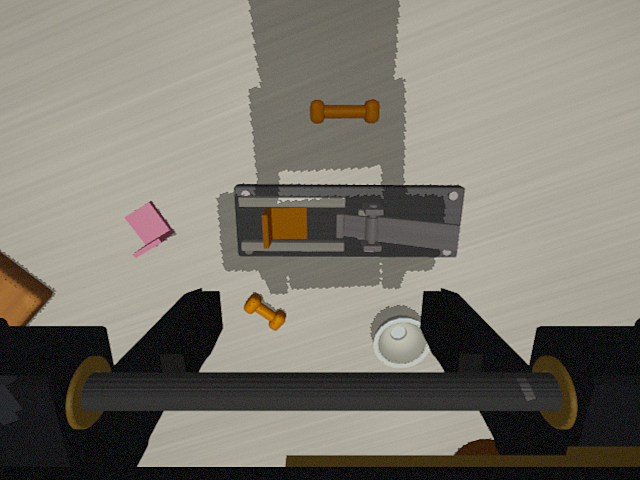

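Run:
```python
import cv2
a=cv2.imread("pics/w1.png")[165:285,220:380]; cv2.imwrite("pics/w1c.png",cv2.resize(a,(800,600),interpolation=cv2.INTER_CUBIC))
a=cv2.imread("pics/w1.png")[165:285,330:490]; cv2.imwrite("pics/w1d.png",cv2.resize(a,(800,600),interpolation=cv2.INTER_CUBIC))
```

```text
(no output)
```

View pics/w1c.png

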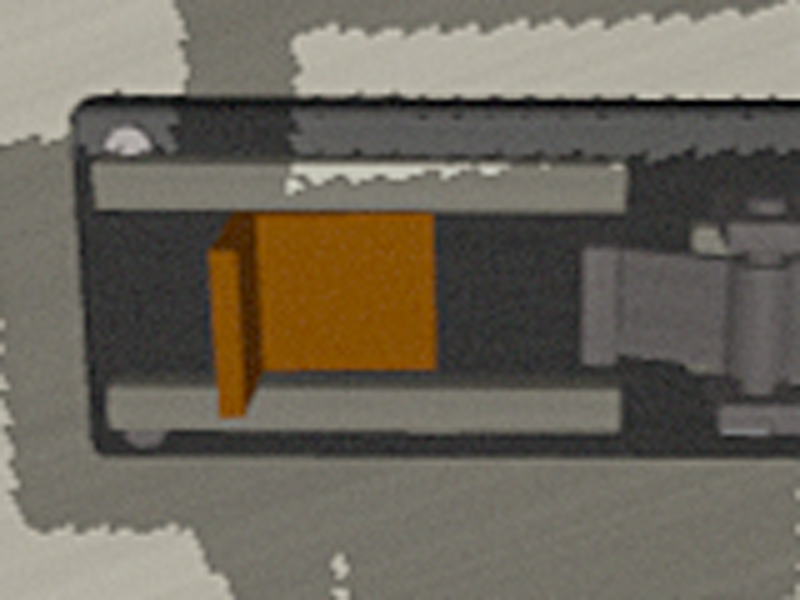

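View pics/w1d.png

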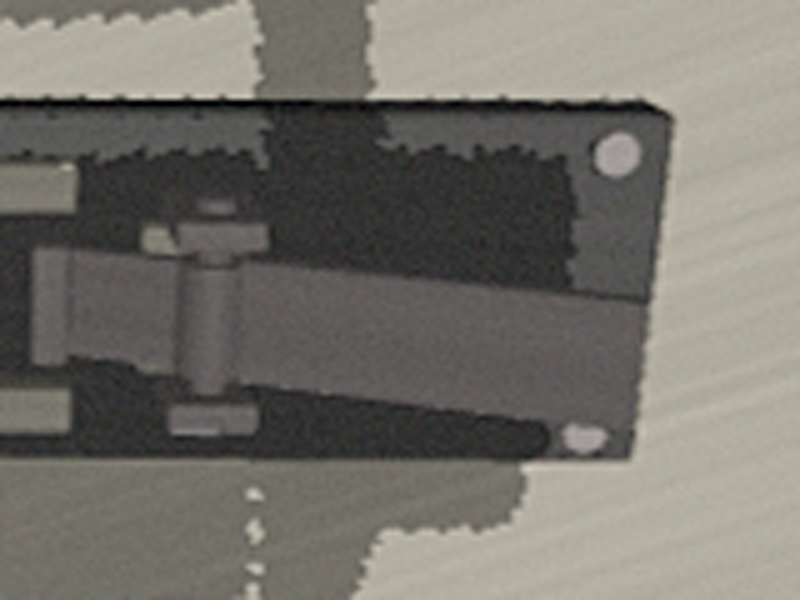

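Run:
```python
from h import *; import pickle
W=pickle.load(open("w1.pkl","rb"))
c=lambda x,y:np.array([220+x/5-.4,165+y/5-.4]); d=lambda x,y:np.array([330+x/5-.4,165+y/5-.4])
m=1e-3
L=[((-105,14.5,19),c(98,212)),((-21,14.5,19),c(626,212)),((-105,-14.5,19),c(107,388)),((-21,-14.5,19),c(621,388)),
((75,30,12),d(672,112)),((75,-30,12),d(632,460)),((-110,30,12),c(73,106)),((-110,-30,12),c(93,457))]
obs=[(W,np.array(X)*m,u) for X,u in L]
r=fit(obs,P); print(r.x,r.fun.reshape(-1,2).round(2).tolist())
# free z offset
def rr(q): return np.concatenate([(proj(f,fx(q[:3],X)+[0,0,q[3]])[0]-u) for f,X,u in obs])
r2=least_squares(rr,np.r_[P,0]); print(r2.x, abs(r2.fun).max())
p=r.x
# coupon x: front corners on top (z17), tab top corners
CL=[((16,13,5),c(434,213)),((16,-13,5),c(437,370)),((-16,13,28),c(209,250)),((-16,-13,28),c(221,416)),((-12,-13,28),c(245,416))]
def rc(q): 
    cc,ss=np.cos(q[2]),np.sin(q[2])
    out=[]
    for X,u in CL:
        X=np.array(X)*m; Y=np.array([q[0]+cc*X[0]-ss*X[1],q[1]+ss*X[0]+cc*X[1],X[2]+.012]); out+=list(proj(W,fx(p,Y))[0]-u)
    return np.array(out)
r3=least_squares(rc,[-.066,0,0]); print(r3.x, r3.fun.reshape(-1,2).round(2).tolist())
```

```text
[ 0.58289386 -0.01247083  1.22180751] [[-1.08, -0.14], [0.44, 0.26], [-0.54, -0.29], [0.59, 0.09], [2.78, -0.52], [1.84, 0.92], [-1.82, -0.19], [-0.8, 0.73]]
[ 0.58390002 -0.01300062  1.22221319 -0.00441254] 0.6786678551177943
[-0.06735307  0.00092867  0.00678134] [[0.12, -0.1], [0.01, -0.2], [0.17, -0.11], [-0.41, 0.21], [0.1, 0.2]]
```

```bash
sed -i 's/^P=.*/P=np.array([0.5834,-0.0127,1.222])/' h.py; python3 -c "
from h import *
delta(-43,0,65)"
```

```text
clock 4.6 shift [-1.2 -3.7 94.8] turn deg [-0.    0.01  0.28] F [-0.16 -0.43 -0.4 ] w 0.998
tcp in fixture [-39.3   1.3 159.8]
```

Call:
carry_out --commands '[{"tx": -1.2,"ty": -3.7,"tz": 25,"wx": 0,"wy": 0,"wz": 0.3,"claw": 88},{"tx": 0,"ty": 0,"tz": 40,"wx": 0,"wy": 0,"wz": 0,"claw": 88},{"tx": 0,"ty": 0,"tz": 30,"wx": 0,"wy": 0,"wz": 0,"claw": 88},{"tx": 0,"ty": 0,"tz": 0,"wx": 0,"wy": 0,"wz": 0,"claw": 88}]'

```text
clock: 5.1
tcp_pos: [0.5676, -0.053, 0.0631]
tcp_rot: [-3.141, -0.004, 2.792]
force: [-0.2, 0.5, -0.9]
width: 0.997
```

Run:
```python
from h import *
delta(-43,0,38)
for n in("wrist","side"):
  f=vision.grab_frame(n); cv2.imwrite(f"pics/{n}2.png",f["image"][:,:,::-1])
delta(-43,0,38)
import cv2
a=cv2.imread("pics/side2.png")[170:290,260:420]; cv2.imwrite("pics/side2c.png",cv2.resize(a,(800,600),interpolation=cv2.INTER_CUBIC))
```

```text
clock 5.1 shift [-1.2  0.2 25.1] turn deg [-0.01 -0.23 -0.03] F [-0.16  0.49 -0.91] w 0.997
tcp in fixture [-43.2   1.1  63.1]
clock 5.2 shift [ 0.6  0.1 27.8] turn deg [ 0.    0.08 -0.03] F [ 0.61 -0.42 -0.28] w 0.999
tcp in fixture [-43.1  -0.6  65.8]
```

View pics/wrist2.png

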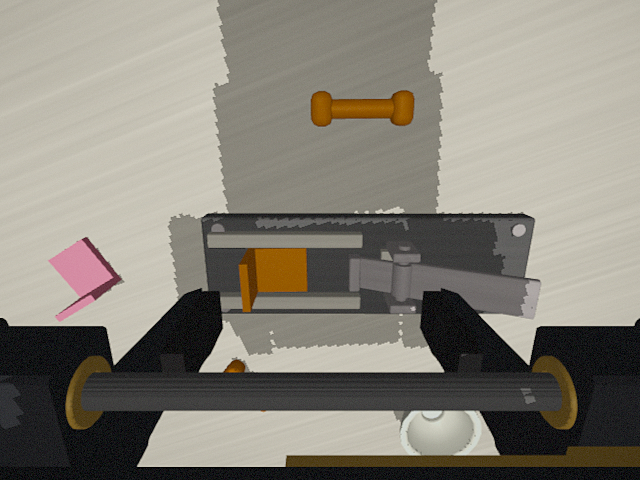

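View pics/side2c.png

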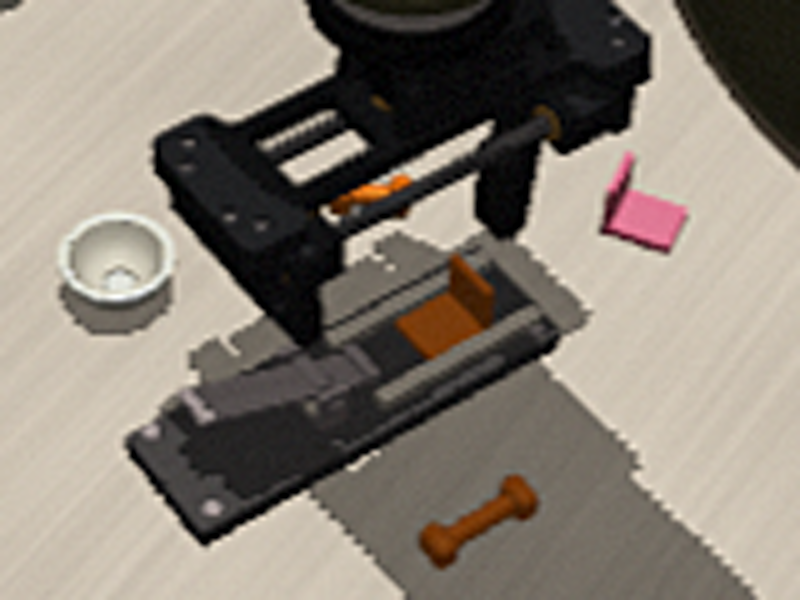

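Run:
```python
from h import *
f=vision.grab_frame("wrist")
m=1e-3
X=np.array([[-105,14.5,19],[-21,14.5,19],[-21,-14.5,19],[-110,30,12],[75,30,12],[64*.925-0*0,10,52],[-83,13,40],[-83,-13,40],[-51,13,17],[-85,0,65],[-43-44,9,65.8],[-43+44,9,65.8]])*m
for x,u in zip(X,proj(f,fx(P,X)).round(1)): print((x*1e3).round(),u,((u-[190,200])*4).round())
a=f["image"][200:330,190:390,::-1]; cv2.imwrite("pics/w3c.png",cv2.resize(a,(800,520),interpolation=cv2.INTER_CUBIC))
delta(-43,0,38)
```

```text
[-105.   14.   19.] [207.4 244.8] [ 70. 179.]
[-21.  14.  19.] [361.8 244.7] [687. 179.]
[-21. -14.  19.] [360.1 292.9] [680. 372.]
[-110.   30.   12.] [199.3 213.9] [37. 56.]
[75. 30. 12.] [536.5 213.8] [1386.   55.]
[59. 10. 52.] [542.1 277.2] [1408.  309.]
[-83.  13.  40.] [240.1 261.7] [200. 247.]
[-83. -13.  40.] [243.5 308.8] [214. 435.]
[-51.  13.  17.] [306.9 246.1] [468. 184.]
[-85.   0.  65.] [225.7 310.4] [143. 442.]
[-87.   9.  66.] [218.9 292.7] [116. 371.]
[ 1.  9. 66.] [424.  292.6] [936. 370.]
clock 5.25 shift [ 0.8  0.1 28.2] turn deg [ 0.01  0.13 -0.02] F [ 0.46 -0.15  0.43] w 0.997
tcp in fixture [-43.1  -0.8  66.2]
```

View pics/w3c.png

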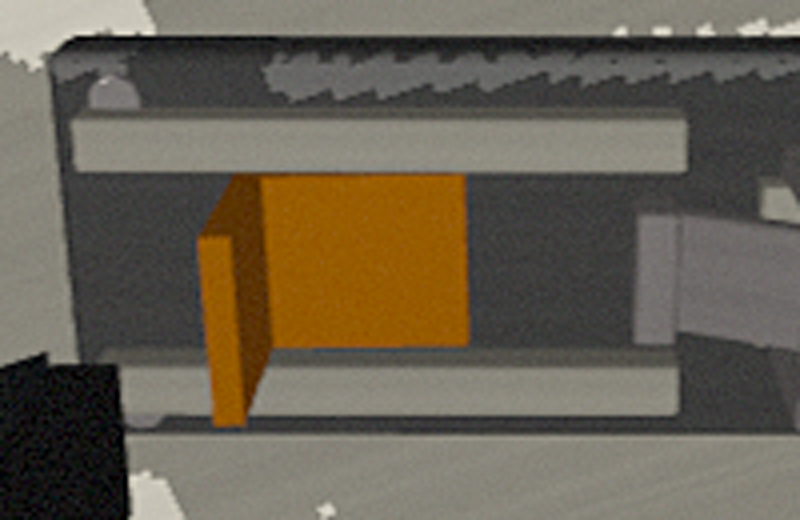

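Call:
carry_out --commands '[{"tx": 1.5,"ty": 0.5,"tz": 14,"wx": 0,"wy": 0,"wz": 0,"claw": 88},{"tx": 0,"ty": 0,"tz": 13,"wx": 0,"wy": 0,"wz": 0,"claw": 88},{"tx": 0,"ty": 0,"tz": 0,"wx": 0,"wy": 0,"wz": 0,"claw": 88},{"tx": 0,"ty": 0,"tz": 0,"wx": 0,"wy": 0,"wz": 0,"claw": 88}]'

```text
clock: 5.75
tcp_pos: [0.5676, -0.0524, 0.0378]
tcp_rot: [-3.142, 0.0, 2.792]
force: [0.7, -0.7, -0.7]
width: 0.999
```

Run:
```python
from h import *
delta(-42.5,1,37)
for n in("wrist","side"):
  f=vision.grab_frame(n); cv2.imwrite(f"pics/{n}4.png",f["image"][:,:,::-1]); delta(-42.5,1,37)
a=cv2.imread("pics/side4.png")[190:280,270:390]; cv2.imwrite("pics/side4c.png",cv2.resize(a,(800,600),interpolation=cv2.INTER_CUBIC))
```

```text
clock 5.75 shift [-0.3  0.2  0.8] turn deg [-0.    0.01 -0.03] F [ 0.67 -0.71 -0.67] w 0.999
tcp in fixture [-42.7   1.3  37.8]
clock 5.8 shift [-0.2  0.2  1. ] turn deg [ 0.    0.03 -0.03] F [-0.14 -0.28 -1.33] w 1.0
tcp in fixture [-42.7   1.2  38. ]
clock 5.85 shift [-0.2  0.2  1.1] turn deg [ 0.    0.04 -0.03] F [-0.38 -0.22 -0.16] w 0.996
tcp in fixture [-42.7   1.2  38.1]
```

View pics/wrist4.png

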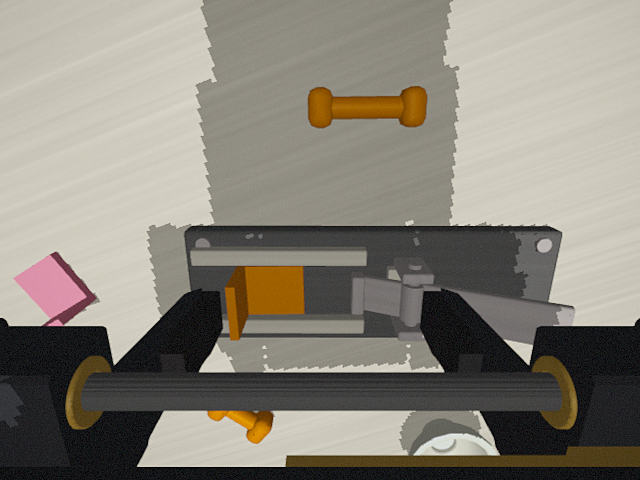

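View pics/side4c.png

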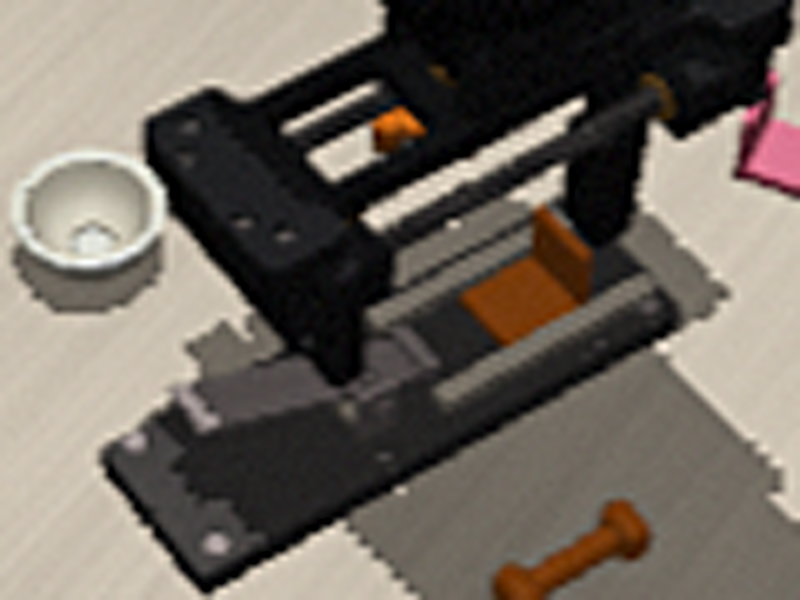

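Call:
carry_out --commands '[{"tx": 0,"ty": 3,"tz": 1,"wx": 0,"wy": 0,"wz": 0,"claw": 88},{"tx": 0,"ty": 3,"tz": 1,"wx": 0,"wy": 0,"wz": 0,"claw": 88},{"tx": 0,"ty": 3,"tz": 2,"wx": 0,"wy": 0,"wz": 0,"claw": 88},{"tx": 0,"ty": 2,"tz": 2,"wx": 0,"wy": 0,"wz": 0,"claw": 88},{"tx": 0,"ty": 2,"tz": 2,"wx": 0,"wy": 0,"wz": 0,"claw": 88},{"tx": 0,"ty": 0,"tz": 0,"wx": 0,"wy": 0,"wz": 0,"claw": 88},{"tx": 0,"ty": 0,"tz": 0,"wx": 0,"wy": 0,"wz": 0,"claw": 88}]'

```text
clock: 6.72
tcp_pos: [0.5722, -0.0403, 0.0301]
tcp_rot: [-3.142, 0.001, 2.792]
force: [-1.7, -3.8, 5.4]
width: 1.004
```

Run:
```python
from h import *
delta(-30,1,28)
for n in("wrist","side"):
  f=vision.grab_frame(n); cv2.imwrite(f"pics/{n}5.png",f["image"][:,:,::-1]); delta(-30,1,28)
a=cv2.imread("pics/side5.png")[190:280,270:390]; cv2.imwrite("pics/side5c.png",cv2.resize(a,(800,600),interpolation=cv2.INTER_CUBIC))
```

```text
clock 6.72 shift [-0.1 -0.2  2.1] turn deg [-0.    0.05 -0.03] F [-1.67 -3.76  5.37] w 1.004
tcp in fixture [-29.8   1.1  30.1]
clock 6.78 shift [-0.1 -0.2  2.1] turn deg [-0.    0.06 -0.04] F [-0.59 -4.26  5.86] w 0.997
tcp in fixture [-29.8   1.1  30.1]
clock 6.83 shift [-0.1 -0.2  2.1] turn deg [-0.    0.06 -0.04] F [-2.29 -3.6   6.37] w 0.997
tcp in fixture [-29.8   1.1  30.1]
```

View pics/wrist5.png

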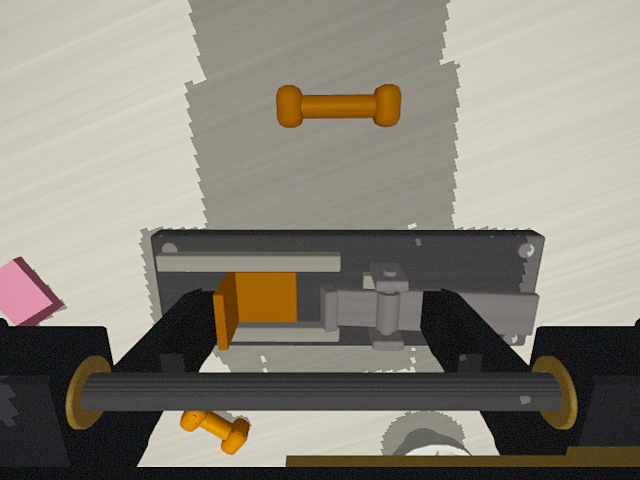

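View pics/side5c.png

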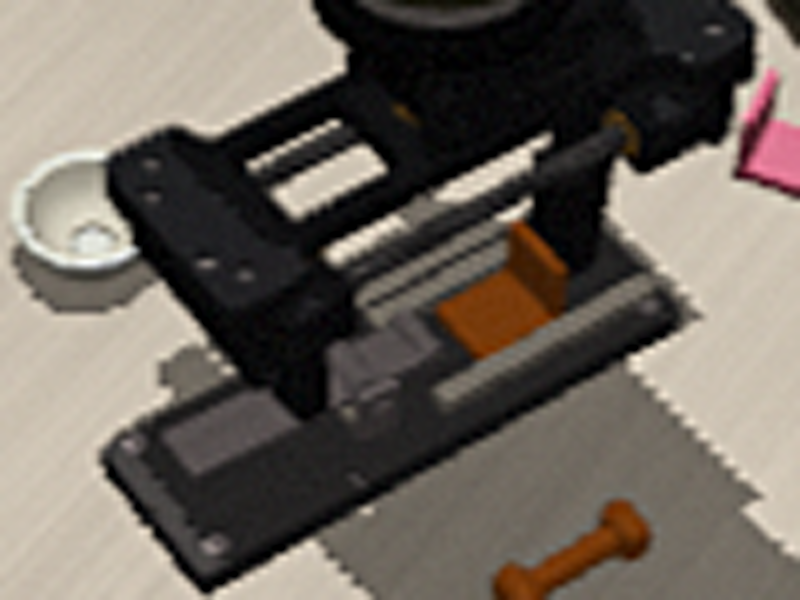

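Call:
carry_out --commands '[{"tx": 0,"ty": 0,"tz": 1,"wx": 0,"wy": 0,"wz": 0,"claw": 88},{"tx": 0,"ty": 2,"tz": 0.5,"wx": 0,"wy": 0,"wz": 0,"claw": 88},{"tx": 0,"ty": 4,"tz": 0,"wx": 0,"wy": 0,"wz": 0,"claw": 88},{"tx": 0,"ty": 4,"tz": 0,"wx": 0,"wy": 0,"wz": 0,"claw": 88},{"tx": 0,"ty": 4,"tz": 0,"wx": 0,"wy": 0,"wz": 0,"claw": 88},{"tx": 0,"ty": 4,"tz": 0,"wx": 0,"wy": 0,"wz": 0,"claw": 88},{"tx": 0,"ty": 4,"tz": 0,"wx": 0,"wy": 0,"wz": 0,"claw": 88},{"tx": 0,"ty": 2,"tz": 0,"wx": 0,"wy": 0,"wz": 0,"claw": 88}]'

```text
clock: 7.82
tcp_pos: [0.5803, -0.0174, 0.0284]
tcp_rot: [-3.141, 0.0, 2.793]
force: [-1.4, -3.3, 5.7]
width: 0.999
```

Run:
```python
from h import *
delta(2,1,28)
for n in("wrist","side"):
  f=vision.grab_frame(n); cv2.imwrite(f"pics/{n}6.png",f["image"][:,:,::-1]); delta(2,1,28)
a=cv2.imread("pics/side6.png")[190:280,270:390]; cv2.imwrite("pics/side6c.png",cv2.resize(a,(800,600),interpolation=cv2.INTER_CUBIC))
```

```text
clock 7.83 shift [-0.3  7.5  0.4] turn deg [-0.01  0.02 -0.01] F [-1.38 -3.32  5.73] w 0.999
tcp in fixture [-5.5  1.3 28.4]
clock 7.88 shift [-0.4  7.3  0.3] turn deg [-0.    0.02 -0.01] F [-0.57 -3.17  4.51] w 0.993
tcp in fixture [-5.3  1.4 28.3]
clock 7.92 shift [-0.3  7.3  0.4] turn deg [ 0.01  0.02 -0.02] F [-0.36 -2.1   5.21] w 0.997
tcp in fixture [-5.3  1.3 28.4]
```

View pics/wrist6.png

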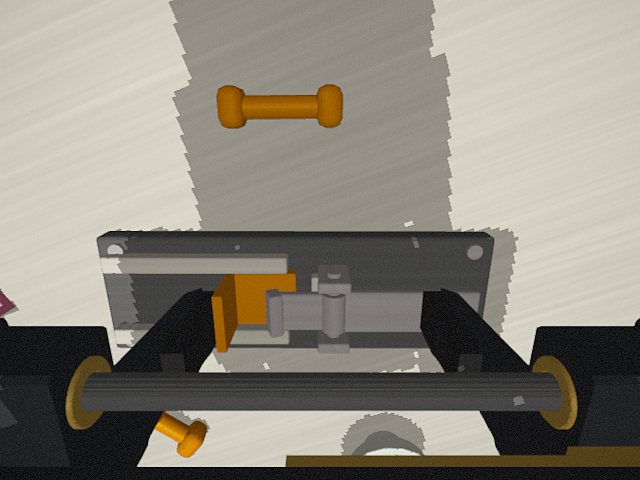

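View pics/side6c.png

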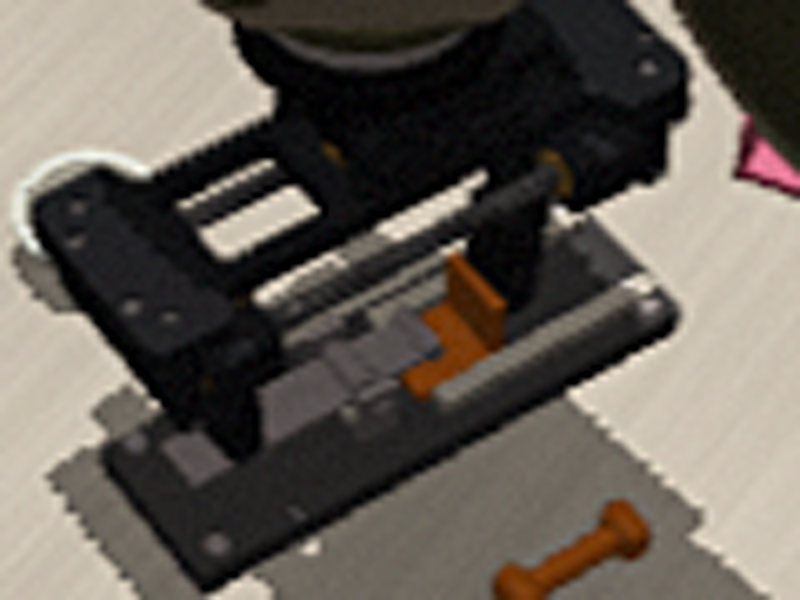

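Call:
carry_out --commands '[{"tx": 0,"ty": 2,"tz": 0,"wx": 0,"wy": 0,"wz": 0,"claw": 88},{"tx": 0,"ty": 2,"tz": 0,"wx": 0,"wy": 0,"wz": 0,"claw": 88},{"tx": 0,"ty": 1.5,"tz": 0,"wx": 0,"wy": 0,"wz": 0,"claw": 88},{"tx": 0,"ty": 1,"tz": 0,"wx": 0,"wy": 0,"wz": 0,"claw": 88},{"tx": 0,"ty": 0,"tz": 0,"wx": 0,"wy": 0,"wz": 0,"claw": 88}]'

```text
clock: 8.55
tcp_pos: [0.5824, -0.0113, 0.0283]
tcp_rot: [3.142, 0.0, 2.792]
force: [-1.0, -3.4, 5.1]
width: 0.995
```

Run:
```python
from h import *
delta(2,1,28)
f=vision.grab_frame("wrist"); cv2.imwrite("pics/w7.png",f["image"][220:360,80:360,::-1]); delta(2,1,28)
X=np.array([[-42,13,40],[-41.99,-13,40],[-45,13,40],[-38,13,17],[-10,13,17],[-21,14.5,19]])*1e-3
X[:,1]+=.001
print(proj(f,fx(P,X)).round(1))
a=f["image"][225:360,180:360,::-1]; cv2.imwrite("pics/w7c.png",cv2.resize(a,(800,600),interpolation=cv2.INTER_CUBIC))
```

```text
clock 8.55 shift [-0.4  1.   0.3] turn deg [ 0.    0.01 -0.03] F [-0.99 -3.35  5.05] w 0.995
tcp in fixture [ 1.   1.4 28.3]
clock 8.6 shift [-0.4  1.   0.3] turn deg [ 0.01  0.01 -0.03] F [-0.87 -2.05  4.89] w 0.999
tcp in fixture [ 1.   1.4 28.3]
[[212.8 298.9]
 [218.5 354.8]
 [205.3 298.9]
 [235.6 275.4]
 [297.1 275.4]
 [272.2 274.1]]
```

View pics/w7c.png

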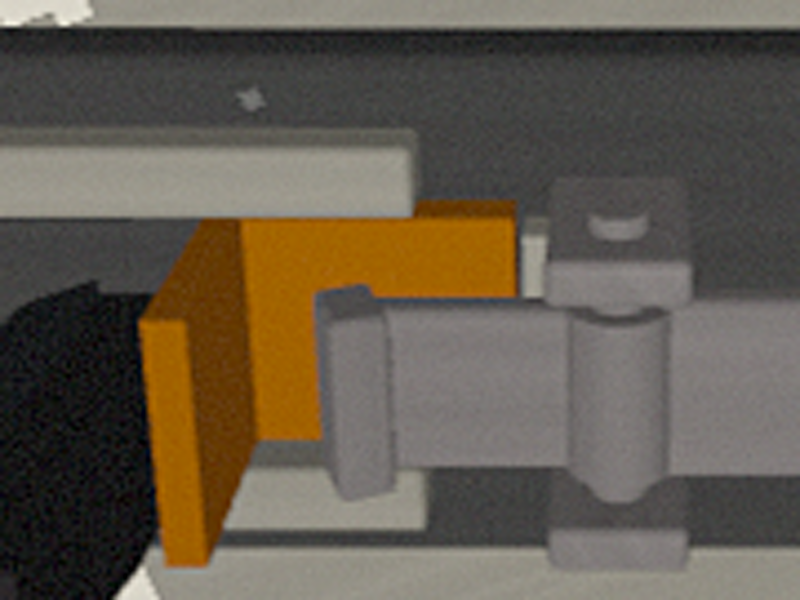

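Call:
carry_out --commands '[{"tx": 0,"ty": 0.7,"tz": 0,"wx": 0,"wy": 0,"wz": 0,"claw": 88},{"tx": 0,"ty": 0.7,"tz": 0,"wx": 0,"wy": 0,"wz": 0,"claw": 88},{"tx": 0,"ty": 0.5,"tz": 0,"wx": 0,"wy": 0,"wz": 0,"claw": 88},{"tx": 0,"ty": 0,"tz": 0,"wx": 0,"wy": 0,"wz": 0,"claw": 88}]'

```text
clock: 9.1
tcp_pos: [0.5828, -0.0102, 0.0284]
tcp_rot: [-3.14, -0.0, 2.793]
force: [-3.7, -6.3, 7.6]
width: 0.994
```

Run:
```python
from h import *
delta(2,1,28)
f=vision.grab_frame("wrist"); delta(2,1,28)
a=f["image"][225:360,180:360,::-1]; cv2.imwrite("pics/w8c.png",cv2.resize(a,(800,600),interpolation=cv2.INTER_CUBIC))
```

```text
clock 9.1 shift [-0.4 -0.2  0.4] turn deg [-0.07 -0.01 -0.02] F [-3.66 -6.34  7.61] w 0.994
tcp in fixture [ 2.2  1.4 28.4]
clock 9.15 shift [-0.4 -0.2  0.4] turn deg [-0.06  0.   -0.02] F [-3.73 -6.3   6.95] w 1.0
tcp in fixture [ 2.2  1.4 28.4]
```

View pics/w8c.png

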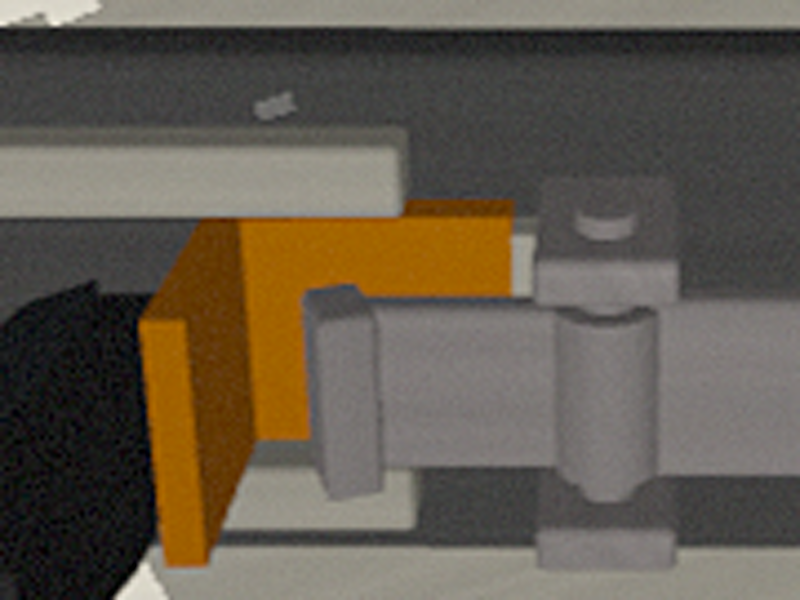

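Call:
carry_out --commands '[{"tx": 0,"ty": -1.5,"tz": 0,"wx": 0,"wy": 0,"wz": 0,"claw": 88},{"tx": 0,"ty": -1.5,"tz": 0,"wx": 0,"wy": 0,"wz": 0,"claw": 88},{"tx": 0,"ty": -1,"tz": -1,"wx": 0,"wy": 0,"wz": 0,"claw": 88},{"tx": 0,"ty": 0,"tz": -3,"wx": 0,"wy": 0,"wz": 0,"claw": 88},{"tx": 0,"ty": 0,"tz": -4,"wx": 0,"wy": 0,"wz": 0,"claw": 88},{"tx": 0,"ty": 0,"tz": -4,"wx": 0,"wy": 0,"wz": 0,"claw": 88},{"tx": 0,"ty": 0,"tz": -5,"wx": 0,"wy": 0,"wz": 0,"claw": 88},{"tx": 0,"ty": 0,"tz": -8,"wx": 0,"wy": 0,"wz": 0,"claw": 88}]'

```text
clock: 10.15
tcp_pos: [0.5813, -0.0133, 0.0533]
tcp_rot: [-3.142, -0.001, 2.792]
force: [-0.6, -0.3, -0.1]
width: 0.999
```

Call:
carry_out --commands '[{"tx": 0,"ty": 0,"tz": -15,"wx": 0,"wy": 0,"wz": 0,"claw": 88},{"tx": 0,"ty": 0,"tz": -30,"wx": 0,"wy": 0,"wz": 0,"claw": 88},{"tx": 0,"ty": 0,"tz": -30,"wx": 0,"wy": 0,"wz": 0,"claw": 88},{"tx": 0,"ty": 0,"tz": -20,"wx": 0,"wy": 0,"wz": 0,"claw": 88},{"tx": 0,"ty": 0,"tz": 0,"wx": 0,"wy": 0,"wz": 0,"claw": 88}]'

```text
clock: 10.78
tcp_pos: [0.5822, -0.0135, 0.1501]
tcp_rot: [3.141, 0.003, 2.792]
force: [0.4, 0.0, -0.6]
width: 0.996
```

Run:
```python
from h import *
delta(2,1,150)
f=vision.grab_frame("wrist"); S=vision.grab_frame("side"); delta(2,1,150)
cv2.imwrite("pics/w9.png",f["image"][:,:,::-1])
X=np.array([[-42,13,40],[-42,-13,40],[-10,13,17],[-21,14.5,19]])*1e-3
X[:,1]+=.001
print((proj(f,fx(P,X))-[220,180]).round(1)*5)
a=f["image"][180:300,220:380,::-1]; cv2.imwrite("pics/w9c.png",cv2.resize(a,(800,600),interpolation=cv2.INTER_CUBIC))
a=S["image"][190:280,270:390,::-1]; cv2.imwrite("pics/side9c.png",cv2.resize(a,(800,600),interpolation=cv2.INTER_CUBIC))
```

```text
clock 10.78 shift [0.2 3.1 0.1] turn deg [ 0.03  0.2  -0.02] F [ 0.41  0.05 -0.61] w 0.996
tcp in fixture [ -1.1   0.9 150.1]
clock 10.88 shift [-0.8  3.3 -2.2] turn deg [-0.01 -0.04 -0.03] F [-0.05  0.72 -0.2 ] w 1.0
tcp in fixture [ -1.3   1.8 147.8]
[[216.5 187.5]
 [225.5 360. ]
 [448.  148.5]
 [375.  142. ]]
```

View pics/w9c.png

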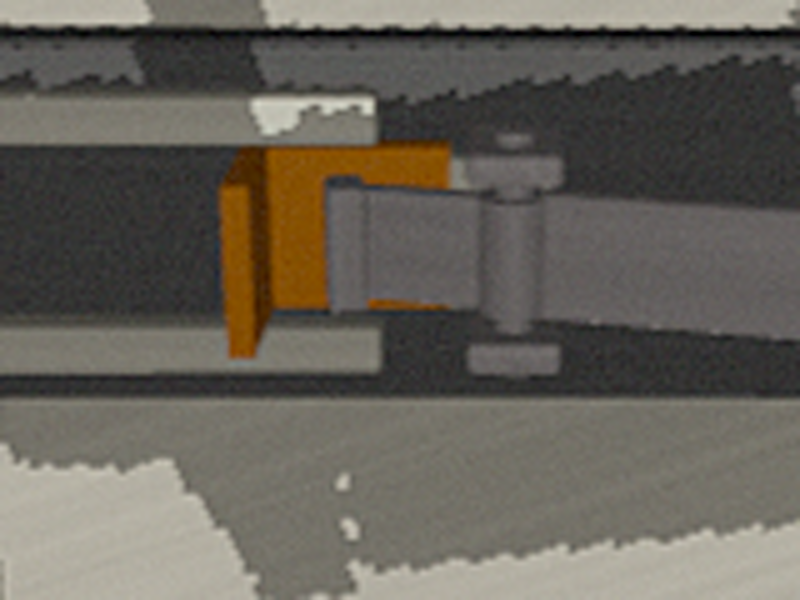

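View pics/side9c.png

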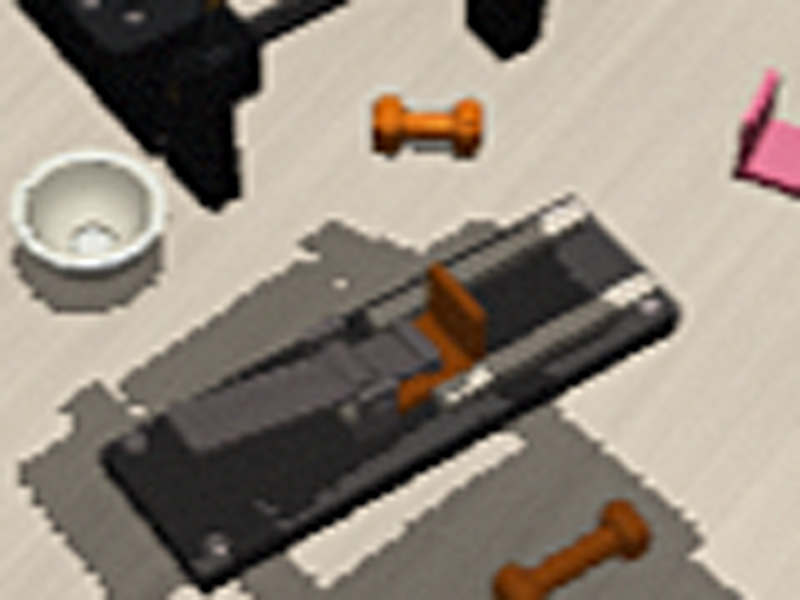

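The coupon is home: its plate front sits at crop (450,150) against the stop, and its tab top at (220,185) is within about 1 mm of the prediction. The jaw is closed on it, the bystanders are untouched and the arm is clear, so I hand the job in.

```bash
python3 -c "
from plant import env
print(env.job_done())"
```

```text
the job is handed in; nothing more can be done
None
```

I pressed the clip's tail down with one fingertip, pushed the amber coupon under the open jaw to the stop with the other, then let the clip close on it. The job was handed in after about 11 s; no verdict was reported.

- **Start of the push:** with the 88 mm opening, the tail finger would have come down on the pivot boss at the coupon's starting position. So I pressed the tail down while sliding forward, which nudged the coupon about 9 mm before the tail was nearly down, still well short of the jaw. The tail was fully down before the coupon went under the jaw.
- **Coupon home:** the last 1.5 mm of push raised the contact force by about 4 N, and the wrist picture showed the gap to the stop closed. After release the tab was within about 1 mm of where it should be.
- **Clip and surroundings:** the pictures show the clip closed on the coupon, both finger bones, the hip liner and the pink look-alike where they were, and the arm 150 mm up with force readings near zero. I did not check the sieve cup or scoop again, but the arm did not go down near them.
- **What disagreed:** one camera fit of the fixture showed a height offset of about 4 mm. Later views and contact heights did not bear it out. I had no direct reading of the clip angle or jaw force.

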